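Close the cake gauge: slide the loose stop to the row and clamp it with its cam lever

TASK

On the gauge rail two moon cakes stand in a row against the left stop, which is already clamped. Slide the loose right-hand stop, the one whose cam lever stands up, along the rail until its plate just touches the row, then flip its lever over, away from you and fully down, to clamp it there. Leave the left stop clamped where it is and do not shove the cakes about.

Things in the scene. Friction and masses are not known exactly. Their poses are not given: they have to be found in the camera images.
- stop_plate (a point): Bare steel plate of the loose right-hand stop, 8 mm thick; this point: mid-thickness, 60 mm over the table. Axes: y along the rail towards the cakes; x across it, away from robot; z up. The plate spans x -20 to +42 mm, y +-4 mm, 4 to 70 mm over the table, and rises above the 32 mm cakes, so it can be pinched there or pushed. Slides with about 2 N. Touching: near_cake lies 41 mm along +y from here.
- stop_pivot (a point): Pivot of the loose stop's cam lever, 64 mm over the table, on top of its dark saddle (56 mm along x, 46 along y, top at 50 mm) astride an aluminium rail 36 mm wide, 30 high, 460 long, screwed down at a yaw within 15 degrees. It moves with the stop, does not turn with the lever; axes as stop_plate. stop_plate lies at x -60, y +19, z -4 mm from it.
- stop_lever (a joint): Angle of the loose stop's black lever: 0 = straight up (open), 1.5 = flat, pointing along +x away from the robot (clamped, end of swing). It swings about the pivot's y axis, is 85 mm long from the pivot, 9 mm thick, 20 mm wide at its outer 40 mm. Starts at 0 to 0.2, stays where left; pushing it near the tip takes under 6 N, most from 0.75 on, where the cam bites; at 1.5 it grips the rail.
- near_cake (a point): Centre, half-way up, of the moon cake of the row nearer to the loose stop: round, fluted, 74 mm across, 32 mm high, standing on the table in front of the rail. A second cake of about that size stands between it and the left stop, with gaps of at most a few mm.
- set_tip (a point): Point near the tip of the lever of the other, left-hand stop, which is already clamped: its lever lies flat, pointing away from the robot; this point is 80 mm from its pivot and about 70 mm over the table. To be left alone.
Mind the look-alikes: they are no part of the job. Leave any purple look-alike of the part that bears near_cake alone.

How it is judged:
On the way:
1. the loose stop has been slid up to the row of cakes (gap under about 12 mm), its lever still open (y of near_cake in the frame of stop_plate below 0.053 m and value of joint stop_lever below 0.6 rad), for 0.2 s.
At the end, for the whole second after the job is handed in: The loose stop's lever is flat (over 1.3 of its 1.5 rad), its plate is within about 12 mm of the near cake, that cake stands within 20 mm of where it began, and the left stop and its lever are within 15 mm of where they began (value of joint stop_lever above 1.3 rad and y of near_cake in the frame of stop_plate between 0.031 and 0.053 m and distance of near_cake from where it was at the start of the episode below 0.02 m and distance of set_tip from where it was at the start of the episode below 0.015 m); the robot touches nothing.
It fails at once if the near cake is shoved more than 20 mm or tipped (distance of near_cake from where it was at the start of the episode above 0.02 m or angle between near_cake's own z axis and vertical above 0.35 rad).
It fails at once if the left stop or its lever is moved (distance of set_tip from where it was at the start of the episode above 0.015 m).
It also fails if it takes over 48 s, if anything falls off the work surface, if the arm or the gripper's body presses on something with over 40 N, if the wrist force passes 120 N, or if a joint passes its speed limit or range.

ROBOT

A 6-joint arm with a two-finger parallel gripper is mounted at the origin on a cart in front of the work surface, level with it; the furniture and walls round the work are solid. World frame = base frame: x ahead of the robot, y to its left, z up, the work surface at z = 0. Lengths are in m, angles in rad, forces in N, time in s.
With the tool pointing down it reaches from about 0.4 to 0.925 m from the base axis. Payload 3.4 kg.
Tool frame: the origin (TCP) lies between the finger pads; the fingertips stand 25 mm ahead of it and the grasp point (between the pads) lies 6 mm ahead of it; z points along the fingers, y is the line along which they close (so a half turn about z gives the same grasp; the last joint's range is limited). The gripper opens to 85 mm and grips with 20 to 120 N. Pads are 22 mm wide; open, the fingers measure 114 mm over their backs; the gripper's body (76 mm by 85 mm) begins 54 mm behind the grasp point. The pads swing forward as they close: fully open they stand 13 mm farther back than shut.
Start: joints at [-1.25, 0.307, 1.506, -0, 1.328, -0.073], TCP at [0.221, -0.531, 0.256] pointing down, gripper open.
Joint ranges: [-3.12, 3.12], [-1.05, 2.28], [0.14, 2.33], [-1.42, 4.57], [0.1, 2.73], [-2.68, 2.68]. Speed limits (rad/s): [2.57, 2.57, 3.14, 3.14, 3.14, 3.14].

INTERFACE

Orientations are given as a unit quaternion [w, x, y, z].
In Python, from bench import robot gives the robot as it stands. The module is installed in compiled form; this text tells all that it offers.
- The arm moves only by the shell command python3 -m crank 'ROWS' [FORCE]. ROWS is JSON, a list that holds one entry, the list of rows, each a list of 5 numbers: the shift along the tool's x, y, z in cm, then the turn about the tool's z in rad, then the gripper's target within -1 to 1 (fully open at 1, half-way at 0, shut at -1). A call has 1 to 20 rows; each row is the pose to reach, as a shift and turn from the pose commanded when the call began, along the tool's axes at that moment; what a row does not reach only later rows make up. A row lasts 1/10 s, in which the tool goes at most 50 mm and 8.59 degrees, less where a joint would pass 70% of its speed; a pose out of reach is approached as far as the arm can. A call with a gripper value outside its range is refused whole. The fingers move at their own pace and stop on an object; FORCE is the grip in N (left out, the last holds). Time passes only in rows, so rows that repeat a pose let the fingers close. It gives the time, the measured TCP pose, the force, the opening and the grip force at its end, in the units of the state.
- robot.read_state(): the state, without advancing time (a new reading comes with each control period).
- robot.capture(name): name is "side" or "top"; returns a dict with "frame" (420x560x3 uint8, blue, green, red), "K" (3x3 intrinsics, pixels), "pose" (4x4, takes a point from camera to world coordinates). Camera axes: x right, y up, looking along -z (the intrinsics and any distortion apply to the point x, -y, -z); pixel columns grow to the right and rows downward; lengths in m; the calibration is good to about 2 mm. A picture is of the moment at which its call begins. There is no depth.
- robot.hand_in(): hands the job in; it is judged then, once.
The state is a dict: "time_s": time; "q": joint angles; "dq": joint speeds; "joint_efforts": joint torques, N m; "tool_pos": TCP position; "tcp_rot": TCP orientation; "wrist_force": force on the tool from outside, world axes, zero at the start; "torque": the same for the moment, N m; "finger_gap": finger opening in m; "grip_force": force on a finger pad.
Only numpy, scipy, OpenCV 4.12 (cv2) and the standard library are available. Lean on these libraries where they do the work, as an engineer would, in place of code of your own. Each camera call takes 0.05 s, during which the arm holds its last target. There are 200 camera calls.

## Working session

There is one attempt and no reset: what is moved stays moved. The work goes in short steps, Python scripts to look and compute and a shell command to move; the robot and the scene stay as the last step left them, time stands still between calls to the robot, and variables do not carry over. Pictures are saved under pics/ and viewed, at most 10 in all, crops included, and the job is handed in when it is done.

```bash
mkdir -p pics; cat > h.py <<'E'
import numpy as np, cv2
from bench import robot
def cap(n,f):
    c=robot.capture(n); cv2.imwrite('pics/'+f,c['frame']); np.savez('pics/'+n+'.npz',**{k:np.array(c[k]) for k in('K','pose')}); return c
def ray(n,u,v):
    d=np.load('pics/'+n+'.npz');P=d['pose'];r=np.linalg.inv(d['K'])@[u,v,1];return P[:3,3],P[:3,:3]@(r*[1,-1,-1])
def onz(n,u,v,z):
    o,r=ray(n,u,v);return o+r*(z-o[2])/r[2]
def proj(n,p):
    d=np.load('pics/'+n+'.npz');P=d['pose'];c=P[:3,:3].T@(np.array(p)-P[:3,3])*[1,-1,-1];q=d['K']@c;return q[:2]/q[2]
def tri(uv):
    A=0;b=0
    for n,u,v in uv:
        o,r=ray(n,u,v);r=r/np.linalg.norm(r);M=np.eye(3)-np.outer(r,r);A=A+M;b=b+M@o
    return np.linalg.solve(A,b)
E
python3 - <<'E'
from h import *
for n in('side','top'):
    c=cap(n,n+'0.png');print({k:v for k,v in c.items() if k!='frame'})
print(robot.read_state())
E
```

```text
{'K': array([[418.19417401,   0.        , 282.29665692],
       [  0.        , 418.19417401, 208.2941357 ],
       [  0.        ,   0.        ,   1.        ]]), 'pose': array([[-0.98682932,  0.03456842, -0.15802821,  0.35597985],
       [-0.1598247 , -0.35920074,  0.91947316,  0.87207142],
       [-0.02497912,  0.93261988,  0.35999471,  0.42070382],
       [ 0.        ,  0.        ,  0.        ,  1.        ]])}
{'K': array([[521.28044446,   0.        , 274.49474057],
       [  0.        , 521.28044446, 201.82791782],
       [  0.        ,   0.        ,   1.        ]]), 'pose': array([[-0.02692861,  0.99067468, -0.13356093,  0.34596958],
       [-0.99955082, -0.02844292, -0.00944267,  0.06731265],
       [-0.01315348,  0.13324666,  0.99099562,  1.06741502],
       [ 0.        ,  0.        ,  0.        ,  1.        ]])}
{'time_s': 0.1, 'q': array([-1.25051480e+00,  3.07517283e-01,  1.50754277e+00, -4.69275319e-06,
        1.32838626e+00, -7.34689403e-02]), 'dq': array([ 8.57476086e-05, -1.74824804e-03, -2.14408263e-03,  1.42839103e-03,
       -1.15133589e-03,  2.02788559e-04]), 'joint_efforts': array([ 2.10859380e-04, -4.58527458e+01, -2.52607083e+01, -2.29654488e-04,
        5.48612501e-03, -1.22878185e-05]), 'tool_pos': array([ 0.22041254, -0.53045591,  0.25546216]), 'tcp_rot': array([-9.19500969e-04,  9.80682055e-01,  1.95606359e-01, -1.16346468e-04]), 'wrist_force': array([0.44234717, 0.49822293, 0.7116709 ]), 'torque': array([-0.03564894, -0.03349861, -0.005087  ]), 'grip_force': 0.0, 'finger_gap': 0.08538004214909922}
```

View pics/side0.png

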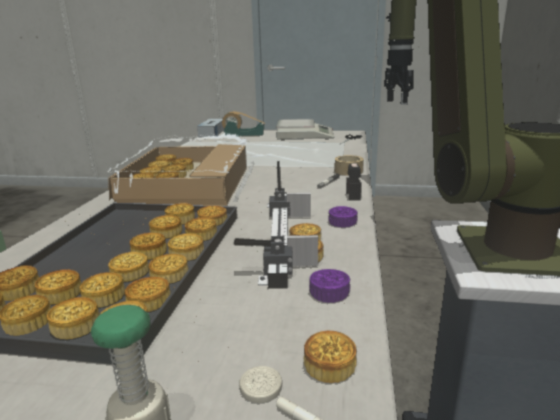

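View pics/top0.png

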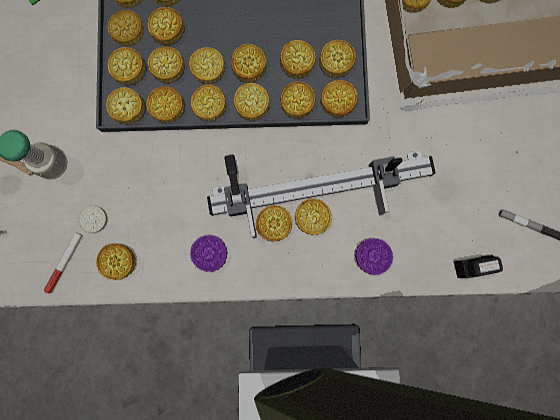

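Top view: the loose stop's saddle is at about (385,173), its plate runs to (382,210), the near cake is at (313,216) and the left stop's lever tip is at (231,160). The side view shows the loose lever up at about (279,165). I'll enlarge both for precise pixels.

```bash
python3 - <<'E'
from h import *
t=cv2.imread('pics/top0.png')[140:240,200:440];s=cv2.imread('pics/side0.png')[150:300,220:350]
t=cv2.resize(t,None,fx=3.2,fy=3.2,interpolation=2);cv2.imwrite('pics/tc.png',t)
s=cv2.resize(s,None,fx=4,fy=4,interpolation=2);cv2.imwrite('pics/sc.png',s)
E
```

```text
(no output)
```

View pics/tc.png

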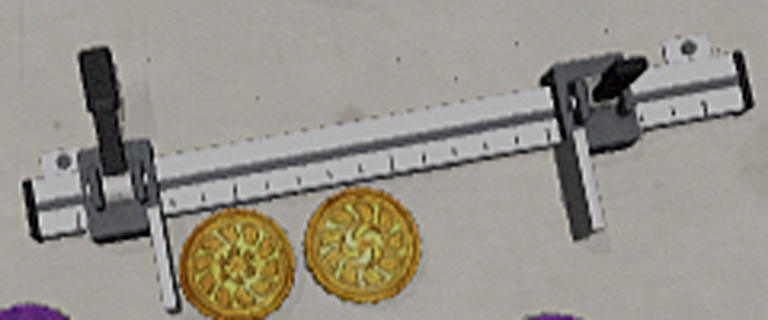

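View pics/sc.png

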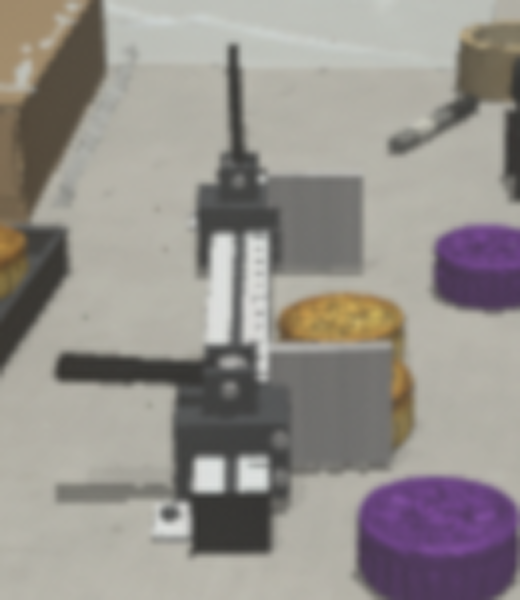

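Crop (top): plate's bright top edge runs from (582,130) to (595,230), near cake top is centred at (362,245), and lever tip is at about (635,65). In the side crop, the lever tip is at (233,45), the pivot at (239,180) and the plate's top near corner at (362,178).

```bash
python3 - <<'E'
from h import *
T=lambda x,y:(200+x/3.2,140+y/3.2)
S=lambda x,y:(220+x/4,150+y/4)
near=onz('top',*T(594,230),.07);far=onz('top',*T(582,132),.07)
rl=onz('top',*T(35,210),.03);rr=onz('top',*T(745,83),.03)
cake=onz('top',*T(362,246),.032)
cake2=onz('top',*T(237,266),.032)
tip=tri([('top',*T(632,68)),('side',*S(233,45))])
print('plate',near,far,'rail',rl,rr);print('cake',cake,cake2,'tip',tip)
d=(rl-rr)[:2];d/=np.linalg.norm(d);yaw=np.arctan2(-d[0],d[1]);ex=np.array([d[1],-d[0]])
print('yaw',yaw,'d',d,'ex',ex,'len',np.linalg.norm(rl-rr))
# plate center x: near end is x=-20
sp=near[:2]+.020*ex
print('sp',sp,'sp from corner tri',tri([('top',*T(594,230)),('side',*S(362,178))]))
piv=sp+.060*ex-.019*d
piv_side=onz('side',*S(239,180),.064)
print('piv',piv,piv_side,'y of cake in plate',(cake[:2]-sp)@d,'x',(cake[:2]-sp)@ex)
tp=tip[:2]-piv;print('tip rel',tp@ex,tp@d,tip[2])
for n in ('top','side'):
  print(n,proj(n,[*piv,.064]),proj(n,[*sp,.07]),proj(n,[*(piv+ex*.085*np.sin(.1)),.064+.085*np.cos(.1)]))
E
```

```text
plate [ 0.45480982 -0.13600124  0.07      ] [ 0.51460757 -0.13206122  0.07      ] rail [0.48175625 0.20508155 0.03      ] [ 0.54969324 -0.24427354  0.03      ]
cake [0.45303302 0.00096578 0.032     ] [0.4427215  0.07919353 0.032     ] tip [ 0.53732904 -0.14586061  0.14990815]
yaw 0.15005135764119518 d [-0.14948891  0.9887634 ] ex [0.9887634  0.14948891] len 0.4544616984308953
sp [ 0.47458509 -0.13301147] sp from corner tri [ 0.45518105 -0.13674557  0.06635429]
piv [ 0.53675118 -0.14282864] [ 0.53437386 -0.13250269  0.064     ] y of cake in plate 0.135693587604703 x -0.001281783332296185
tip rel 0.00011811473205061567 -0.003084289886550666 0.14990814508234876
top [386.19328694 170.44598118] [383.50084224 201.71796529] [394.61582299 156.77674433]
side [279.50618777 193.66599231] [302.77498427 193.40965757] [275.24580864 162.19070629]
```

```bash
python3 -m crank '[[[5,-3.5,0,0.1,0],[10,-7,0,0.2,0],[15,-10.5,0,0.244,0],[20,-14,0,0.244,0],[25,-17.5,0,0.244,0],[29,-20.5,0,0.244,0],[33,-23.2,0,0.244,0],[36,-25.3,0,0.244,0],[38,-26.7,0,0.244,0],[38.5,-27,0,0.244,0],[38.5,-27,0,0.244,0],[38.5,-27,0,0.244,0],[38.5,-27,0,0.244,0]]]' 30
cat > w.py <<'E'
import sys; from h import *
from scipy.spatial.transform import Rotation as R
s=robot.read_state();q=s['tcp_rot'];M=R.from_quat([*q[1:],q[0]]).as_matrix()
print('axes',M.round(3).tolist(),s['time_s'],s['tool_pos'],s['finger_gap'])
for a in sys.argv[1:]:
    p=np.array(eval(a));print(a,'-> cm',(M.T@(p-s['tool_pos'])*100).round(2))
E
python3 w.py '[.472,-.1335,.066]'
```

```text
time_s: 1.4
tool_pos: [0.4718, -0.1347, 0.256]
tcp_rot: [0.0, 0.997, 0.074, -0.001]
wrist_force: [-0.5, -0.5, -0.2]
finger_gap: 0.0423
grip_force: 0.0
axes [[0.989, 0.148, -0.001], [0.148, -0.989, -0.0], [-0.001, 0.0, -1.0]] 1.4 [ 0.47180038 -0.1346576   0.25603653] 0.0422572408936057
[.472,-.1335,.066] -> cm [ 0.06 -0.11 19.  ]
```

```bash
python3 -m crank '[[[0,-0.1,4,0,0],[0,-0.1,8,0,0],[0,-0.1,12,0,0],[0,-0.1,15,0,0],[0,-0.1,17,0,0],[0,-0.1,18,0,0],[0,-0.1,18.7,0,0],[0,-0.1,19,0,0],[0,-0.1,19,0,0]]]' 
python3 -c "
from h import *
c=cap('top','top1.png')['frame'][110:250,240:440];d=cap('side','side1.png')['frame'][100:240,200:400]
cv2.imwrite('pics/m1.png',cv2.resize(np.hstack([c,d]),None,fx=2,fy=2,interpolation=2))"
```

```text
time_s: 2.3
tool_pos: [0.4728, -0.1334, 0.0667]
tcp_rot: [0.0, 0.997, 0.075, 0.0]
wrist_force: [0.6, -0.2, 0.8]
finger_gap: 0.0423
grip_force: 0.0
```

View pics/m1.png

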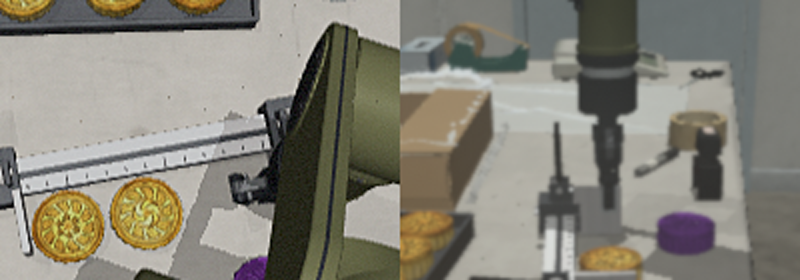

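The fingers straddle the plate with the lever clear beside them, so I'll close.

```bash
python3 -m crank '[[[0,0,0,0,-0.5],[0,0,0,0,-1],[0,0,0,0,-1],[0,0,0,0,-1],[0,0,0,0,-1],[0,0,0,0,-1],[0,0,0,0,-1],[0,0,0,0,-1]]]' 30; python3 w.py
```

```text
time_s: 3.2
tool_pos: [0.4729, -0.1332, 0.067]
tcp_rot: [0.0, 0.997, 0.075, 0.001]
wrist_force: [-1.2, -1.5, 5.8]
finger_gap: 0.0077
grip_force: 33.6
axes [[0.989, 0.15, 0.001], [0.15, -0.989, -0.001], [0.001, 0.001, -1.0]] 3.2 [ 0.47286492 -0.13315885  0.0669586 ] 0.007650895411110674
```

```bash
python3 -m crank '[[[0,-0.5,0,0,-1],[0,-1.2,0,0,-1],[0,-2,0,0,-1],[0,-2.8,0,0,-1],[0,-3.6,0,0,-1],[0,-4.4,0,0,-1],[0,-5.2,0,0,-1],[0,-6,0,0,-1],[0,-6.8,0,0,-1],[0,-7.4,0,0,-1],[0,-7.9,0,0,-1],[0,-8.3,0,0,-1],[0,-8.6,0,0,-1],[0,-8.7,0,0,-1],[0,-8.7,0,0,-1],[0,-8.7,0,0,-1]]]'
python3 -c "
from h import *
c=cap('top','top2.png')['frame'][110:250,200:400];d=cap('side','side2.png')['frame'][140:280,200:400]
cv2.imwrite('pics/m2.png',cv2.resize(np.hstack([c,d]),None,fx=2,fy=2,interpolation=2))"
```

```text
time_s: 4.8
tool_pos: [0.4596, -0.0469, 0.067]
tcp_rot: [0.0, 0.997, 0.075, 0.0]
wrist_force: [-2.5, 0.4, 7.2]
finger_gap: 0.0072
grip_force: 33.8
```

View pics/m2.png

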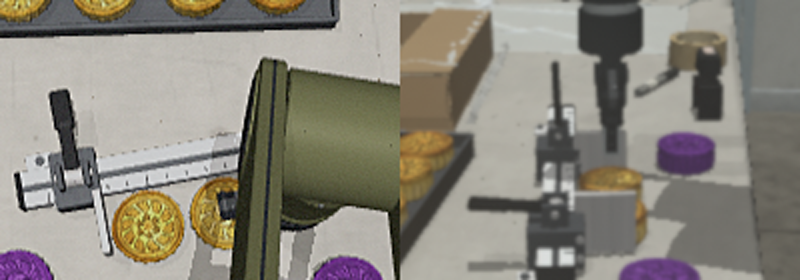

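The plate has come with the gripper and the cakes haven't moved. About 7 mm of gap is left, so I'll nudge most of it shut, release and rise.

```bash
python3 -m crank '[[[0,-0.15,0,0,-1],[0,-0.3,0,0,-1],[0,-0.45,0,0,-1],[0,-0.5,0,0,-1],[0,-0.5,0,0,-1]]]'
python3 -m crank '[[[0,0,0,0,-0.5],[0,0,0,0,-0.4],[0,0,0,0,-0.4],[0,0,0,0,-0.4],[-0.5,0,-3,0,-0.4],[-1.5,0,-7,0,-0.4],[-3.5,0,-10.5,0,-0.8],[-5.5,0,-11.5,0,-1],[-5.5,0,-11.5,0,-1],[-5.5,0,-11.5,0,-1]]]'
python3 -c "
from h import *
c=cap('top','top3.png')['frame'][110:250,200:400];d=cap('side','side3.png')['frame'][140:280,200:400]
cv2.imwrite('pics/m3.png',cv2.resize(np.hstack([c,d]),None,fx=2,fy=2,interpolation=2))"; python3 w.py
```

```text
time_s: 5.4
tool_pos: [0.4588, -0.0422, 0.067]
tcp_rot: [0.0, 0.997, 0.075, 0.0]
wrist_force: [-0.9, -1.2, 6.6]
finger_gap: 0.0075
grip_force: 33.8
time_s: 6.4
tool_pos: [0.4044, -0.0502, 0.1814]
tcp_rot: [0.0, 0.997, 0.075, 0.001]
wrist_force: [0.3, -0.2, -0.3]
finger_gap: -0.0001
grip_force: 0.0
axes [[0.989, 0.149, -0.0], [0.149, -0.989, 0.0], [-0.0, -0.0, -1.0]] 6.5 [ 0.40473953 -0.05013912  0.1806684 ] -0.0002176673019651154
```

View pics/m3.png

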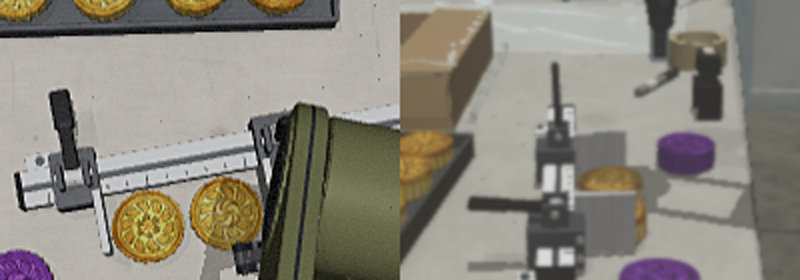

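The stop is at the row, with the lever still up and the cakes in place. Next I push the lever over with closed fingers along its arc.

```bash
python3 -m crank '[[[3,1.9,0,0,-1],[6,1.9,1.2,0,-1],[8,1.9,2.4,0,-1],[9,1.9,2.4,0,-1],[10.1,1.9,2.4,0,-1],[10.8,1.9,2.4,0,-1],[11.5,1.9,2.45,0,-1],[12.1,1.9,2.55,0,-1],[12.8,1.9,2.7,0,-1],[13.4,1.9,3,0,-1],[14,1.9,3.3,0,-1],[14,1.9,3.3,0,-1]]]'
python3 -c "
from h import *
c=cap('top','top4.png')['frame'][110:250,200:400];d=cap('side','side4.png')['frame'][140:280,200:400]
cv2.imwrite('pics/m4.png',cv2.resize(np.hstack([c,d]),None,fx=2,fy=2,interpolation=2))"
```

```text
time_s: 7.7
tool_pos: [0.5466, -0.0481, 0.1481]
tcp_rot: [0.0, 0.997, 0.075, 0.0]
wrist_force: [-0.3, 0.4, -0.3]
finger_gap: -0.0002
grip_force: 0.0
```

View pics/m4.png

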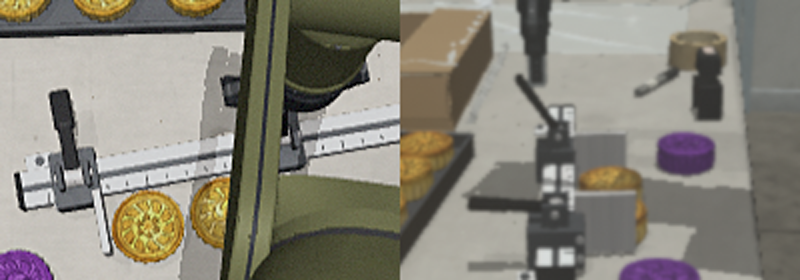

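The lever follows, at about 0.7 rad now. I'll continue over and down.

```bash
python3 -m crank '[[[0.6,0,0.4,0,-1],[1.1,0,0.8,0,-1],[1.6,0,1.25,0,-1],[1.9,0,1.7,0,-1],[2.2,0,2.1,0,-1],[2.5,0,2.5,0,-1],[2.7,0,3,0,-1],[2.9,0,3.4,0,-1],[3.1,0,3.8,0,-1],[3.2,0,4.2,0,-1],[3.3,0,4.55,0,-1],[3.3,0,4.8,0,-1],[3.3,0,4.9,0,-1],[3.3,0,4.9,0,-1]]]'
```

```text
time_s: 9.2
tool_pos: [0.5799, -0.043, 0.0997]
tcp_rot: [0.0, 0.997, 0.075, 0.002]
wrist_force: [1.2, 1.5, 3.0]
finger_gap: 0.0003
grip_force: 1.6
```

```bash
python3 -m crank '[[[0,0,0.15,0,-1],[0,0,0.3,0,-1],[0,0,0.4,0,-1],[0,0,0.4,0,-1],[0,0,0.4,0,-1]]]'
```

```text
time_s: 9.7
tool_pos: [0.5804, -0.0429, 0.0978]
tcp_rot: [0.0, 0.997, 0.075, 0.003]
wrist_force: [0.7, 2.9, 16.5]
finger_gap: 0.0
grip_force: 8.2
```

The force rises to 16 N at tip height 0.073, which matches the end stop. I'll retreat upwards and look.

```bash
python3 -m crank '[[[0,0,-1,0,-1],[0,0,-4,0,-1],[0,0,-8,0,-1],[0,0,-12,0,-1],[-1,4,-13,0,-1],[-2,8,-13,0,-1],[-3,12,-13,0,-1],[-4,16,-13,0,-1],[-5,20,-13,0,-1],[-5,24,-13,0,-1],[-5,28,-13,0,-1],[-5,28,-13,0,-1],[-5,28,-13,0,-1]]]'
python3 -c "
from h import *
c=cap('top','top5.png')['frame'][110:250,200:400];d=cap('side','side5.png')['frame'][140:280,200:400]
cv2.imwrite('pics/m5.png',cv2.resize(np.hstack([c,d]),None,fx=2,fy=2,interpolation=2))"
```

```text
time_s: 11.0
tool_pos: [0.5693, -0.3281, 0.2238]
tcp_rot: [-0.001, 0.997, 0.074, -0.001]
wrist_force: [0.2, 0.5, -0.3]
finger_gap: 0.0002
grip_force: 0.0
```

View pics/m5.png

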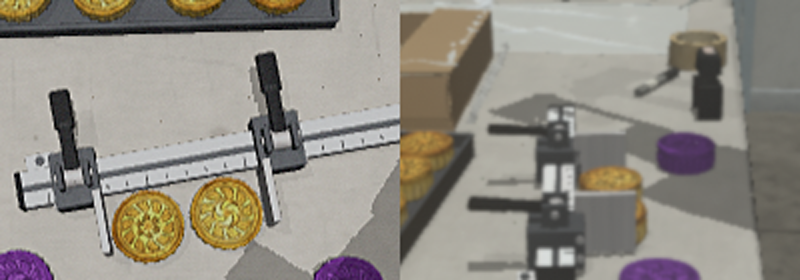

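The lever lies flat like the left one, and the plate is beside the cake. I'll check the gap numerically, then hand in.

```bash
python3 - <<'E'
from h import *
T=lambda x,y:(200+x/2,110+y/2)
ex=np.array([.9888,.1495]);d=np.array([-.1495,.9888])
n=onz('top',*T(273.5,222),.07)[:2];c=onz('top',*T(227,213),.032)[:2]
y=(c-n)@d;print(n,c,y)
if .034<y<.050: print(robot.hand_in())
E
```

```text
[ 0.43987373 -0.04156683] [4.53763246e-01 1.91024575e-04] 0.03921368063186832
the job is handed in; nothing more can be done
None
```

The job is handed in: I slid the loose stop up to the near cake and flipped its lever flat to clamp it. In the last images the plate measures about touching, and the cakes and left stop show no visible movement; no verdict came back.

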